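Shut and lock the hold-down frame of a board tester

ROBOT

A 6-joint arm with a two-finger parallel gripper is mounted at the origin on the work surface. World frame = base frame: x ahead of the robot, y to its left, z up, the work surface at z = 0. Lengths are in m, angles in rad, forces in N, time in s.
With the tool pointing down it reaches from about 0.25 to 0.775 m from the base axis. Payload 4 kg.
Tool frame: the origin (TCP) lies between the finger pads; the fingertips stand 11 mm ahead of it and the grasp point (between the pads) lies 8 mm behind it (robot.tip_extent is the z of the fingertips in the tool frame, in m); z points along the fingers, y is the line along which they close (so a half turn about z gives the same grasp; the last joint's range is limited). The gripper opens to 94 mm and grips with 3 to 60 N. Pads are 16 mm wide; open, the fingers measure 119 mm over their backs; the gripper's body (75 mm by 177 mm) begins 78 mm behind the grasp point.
Start: joints at [-1.278, 0.087, 1.371, -0, 1.684, -0.103], TCP at [0.212, -0.507, 0.217] pointing down, gripper open.
Joint ranges: [-3.1, 3.1], [-0.76, 2.03], [0.27, 2.55], [-1.08, 4.22], [0.17, 2.65], [-2.57, 2.57]. Speed limits (rad/s): [2.79, 2.79, 3.14, 3.14, 3.14, 3.14].

INTERFACE

Orientations are given as [roll, pitch, yaw] about the fixed x, y, z axes, in that order (R = Rz(yaw) Ry(pitch) Rx(roll)).
In Python, from bench import robot, imaging gives the robot as it stands.
- The arm moves only by the shell command python3 -m pendant 'ROWS'. ROWS is JSON, a list of rows, each a list of 7 numbers: the shift along the world's x, y, z in cm, then the turn, a rotation vector about the world's x, y, z in degrees, then the opening, from 0 (shut) to 1 (fully open). In form: [[dx, dy, dz, ax, ay, az, jaw], ...]. A call has 1 to 8 rows; each row shifts and turns the commanded pose from where the row before left it; what a row does not reach is not made up. A row lasts 1/10 s, in which the tool goes at most 50 mm and 8.59 degrees, less where a joint would pass 70% of its speed; a pose out of reach is approached as far as the arm can. A call is refused whole if a number of a shift passes 5 or a number of a turn 8.59, either way. A call with a gripper value outside its range is refused whole. The fingers move at their own pace and stop on an object; the grip force is fixed at half the most. Time passes only in rows, so rows that do not move let the fingers close. It gives the time, the measured TCP pose, the force, the opening and the grip force at its end, in the units of the state.
- robot.get_obs(): the state, without advancing time (a new reading comes with each control period).
- imaging.snapshot(name): name is "scene" or "top"; returns the picture (384x512x3 uint8, red, green, blue); there is no depth.
- imaging.camera_params(name): a dict with "camera_matrix" (3x3 intrinsics, pixels), "k1" (the pictures are not rectified: a ray, as slopes to the right and down, at radius r is drawn at 1 + k1 r^2 times it, then the intrinsics apply), "R" (3x3) and "t" (3): a world point X has camera coordinates R X + t. Camera axes: x right, y down, z forward; pixel columns grow to the right and rows downward; lengths in m; the calibration is good to about 2 mm. A picture is of the moment at which its call begins. camera_params takes no time and is no camera call.
- robot.close_job(): hands the job in; it is judged then, once.
The state is a dict: "time": time; "joint_positions": joint angles; "qvel": joint speeds; "joint_torque": joint torques, N m; "tool_pos": TCP position; "ee_rot": TCP orientation; "wrist_force": force on the tool from outside, world axes, zero at the start; "wrist_torque": the same for the moment, N m; "width": finger opening in m; "finger_force": force on a finger pad.
Only numpy, scipy, OpenCV 4.12 (cv2) and the standard library are available. Lean on these libraries where they do the work, as an engineer would, in place of code of your own. Each camera call takes 0.05 s, during which the arm holds its last target. There are 200 camera calls.

TASK

Get the circuit board in the sloping tester ready for its test: swing the hold-down frame down onto it and press it fully home, firmly but without ramming it, then turn the steel turnbutton so that its nose points straight down the slope over the frame's edge and locks it. Leave everything else on the bench where it is.

Things in the scene. Friction and masses are not known exactly. Their poses are not given: they have to be found in the camera images.
- tester: Board tester fixed to the bench: flat grey case 215 x 240 x 45 mm on a steel stand, its top face sloping 35 degrees, low end towards the robot. Origin on the bench under its middle, z up, x level towards the high end, y left. Up-slope direction (cos 35, 0, sin 35), outward normal (-sin 35, 0, cos 35). Hold-down frame hinged near the low end; turnbutton near the high end.
- shield_edge (a point): Middle of the front lower edge of the clear level eye shield over the turnbutton, at (23, 0, 308) mm in the tester's frame (same axes). The shield reaches 85 back from here, 290 wide, 5 thick, on two 12 mm posts at x 94, y +-132 of the tester. A gripper pointing straight down on the turnbutton would hit it; tilted square to the slope it passes.
- frame_hinge (a point): Middle of the hold-down frame's hinge line (the line along the tester's y), at (-77.9, 0, 66.1) mm in the tester's frame, 5 mm above the sloping face. Axes turn with the frame: x from hinge to free edge, z out of its outer face.
- frame_edge (a point): Middle of the frame's wide free-edge bar, on its outer face, 111 mm from the hinge line; axes as frame_hinge. The frame is aluminium, 170 mm wide, 10 thick, from 6 to 125 mm from the hinge; free-edge bar 28 wide (97 to 125), a clear window between the bars. When home its outer face is 10 mm above the sloping face.
- frame (a joint): Angle of the hold-down frame, rad: 0 = flat on the slope, fully home; grows as it swings up and towards the robot (stop at 1.6). Starts about 0.85 to 1.3. Stiff hinge: it stays where it is left and takes about 4 to 5 N at the free edge to move.
- button_grip (a point): On the steel turnbutton's turning axis, 150 mm up the slope from the hinge line, 39.5 mm above the sloping face. Axes turn with it: z = turning axis, out of the slope; -x = along the nose. Its upright fin is 34 long (x), 10 thick (y), centred on the axis, from 21.5 to 47.5 mm above the sloping face.
- button_nose (a point): On top of the turnbutton's nose, 40 mm from the axis. The bar under the fin is 18 mm wide, 13.5 to 21.5 mm above the sloping face, reaching 45 mm from the axis on the nose side, 14 on the other. The nose passes over the frame with 3.5 mm to spare if the frame is home, else it strikes it.
- turnbutton (a joint): Angle of the turnbutton, rad, anticlockwise seen from outside the slope: 0 or 6.283 = nose straight down the slope, over the shut frame; 1.571 = nose to the tester's -y; 3.142 = up the slope; 4.712 = to +y. Turns either way (stops at -0.5 and 6.783), light drag 0.06 N m, stays where left. Starts 1.2 to 5.08, clear of the frame.
- multimeter: Hand-held multimeter lying flat, 180 x 88 x 42, yellow and grey (mm). Not part of the job. Origin: underside centre.
- screwdriver: Screwdriver lying in front of the tester, 190 long (mm). Not part of the job. Origin: underside centre.
- pliers: Small pliers lying flat, 165 long, 14 high (mm). Not part of the job. Origin: underside centre.
- reel: Solder reel standing on its flat end, 54 across, 34 high (mm). Not part of the job. Origin: underside centre.
- spare_board: Loose circuit board, 100 x 70, about 16 high over its parts (mm). Not part of the job. Origin: underside centre.
- parts_tray: Black open parts tray, 100 x 140 x 32 (mm). Not part of the job. Origin: underside centre.
- wash_bottle: White closed bottle, 56 across, 150 high (mm). Not part of the job. Origin: underside centre.

How it is judged:
On the way, in this order (a step that is already met when the one before it is completed fails the run):
1. the hold-down frame is pressed fully home (within 0.025 rad, 3 mm at its edge) while the turnbutton is still clear of it (value of joint frame below 0.025 rad and not (value of joint turnbutton between -0.2 and 0.2 rad or value of joint turnbutton between 6.083 and 6.483 rad)), for 0.2 s.
2. with the frame home, the turnbutton's nose points down the slope over it (within 0.2 rad) (value of joint frame below 0.025 rad and (value of joint turnbutton between -0.2 and 0.2 rad or value of joint turnbutton between 6.083 and 6.483 rad)), for 0.2 s.
At the end, for the whole second after the job is handed in: The hold-down frame is fully home (joint below 0.025 rad) and the turnbutton's nose points straight down the slope over its edge (within 0.2 rad of 0 or of 6.283), both at rest; nothing else has been shifted by more than 20 mm (all of step 2 and velocity of joint frame between -0.05 and 0.05 rad/s and velocity of joint turnbutton between -0.05 and 0.05 rad/s); the robot touches nothing.
It fails at once if the hold-down frame is rammed: the robot presses on it with more than 80 N (contact force between any of the fingers, the arm and frame above 80 N).
It fails at once if something else on the bench is shifted by more than 20 mm (distance of any of multimeter, screwdriver, pliers, reel, spare_board, parts_tray, wash_bottle from where it was at the start of the episode above 0.02 m).
It also fails if it takes over 59 s, if anything falls off the work surface, if the arm or the gripper's body presses on something with over 40 N, if the wrist force passes 120 N, or if a joint passes its speed limit or range.

## Working session

There is one attempt and no reset: what is moved stays moved. The work goes in short steps, Python scripts to look and compute and a shell command to move; the robot and the scene stay as the last step left them, time stands still between calls to the robot, and variables do not carry over. Pictures are saved under pics/ and viewed, at most 10 in all, crops included, and the job is handed in when it is done.

```bash
ls; mkdir -p pics; python3 - <<'E'
from bench import robot, imaging
import cv2
for n in ("scene","top"):
    im=imaging.snapshot(n); cv2.imwrite(f"pics/{n}0.png",im[:,:,::-1])
    p=imaging.camera_params(n); print(n,p)
print(robot.get_obs(), robot.tip_extent)
E
```

```text
pics
scene {'camera_matrix': array([[362.26392884,   0.        , 258.29112546],
       [  0.        , 362.26392884, 190.62995897],
       [  0.        ,   0.        ,   1.        ]]), 'k1': -0.07408208409727361, 'R': array([[ 0.97377282,  0.22712775, -0.01339711],
       [ 0.18040748, -0.80666414, -0.56280201],
       [-0.13863492,  0.54562436, -0.82648316]]), 't': array([-0.47228988,  0.02928595,  1.40795539])}
top {'camera_matrix': array([[490.56373159,   0.        , 254.27496705],
       [  0.        , 490.56373159, 183.77774438],
       [  0.        ,   0.        ,   1.        ]]), 'k1': -0.043071356542261824, 'R': array([[-0.01333043, -0.99989466, -0.00574113],
       [-0.9865092 ,  0.01408845, -0.16309846],
       [ 0.16316216,  0.00348951, -0.98659309]]), 't': array([0.00183045, 0.4877591 , 1.57819534])}
{'time': 0.1, 'joint_positions': array([-1.27809125e+00,  8.79012871e-02,  1.37211685e+00, -2.48162549e-05,
        1.68359291e+00, -1.03099489e-01]), 'qvel': array([ 0.00101513, -0.00189972, -0.00502255, -0.00101803,  0.00142765,
        0.00101799]), 'joint_torque': array([ 2.40383444e-03, -3.41251409e+01, -3.03302372e+01,  7.19874236e-02,
        3.04473052e-02, -9.00590680e-05]), 'tool_pos': array([ 0.21190247, -0.50702255,  0.2154032 ]), 'ee_rot': array([-3.13958243e+00, -1.83194472e-04,  3.95801617e-01]), 'wrist_force': array([-0.98826541,  0.71382325, -0.32834992]), 'wrist_torque': array([-0.03032307,  0.02464698, -0.00540371]), 'finger_force': 0.0, 'width': 0.09406086208087866} 0.011
```

View pics/scene0.png

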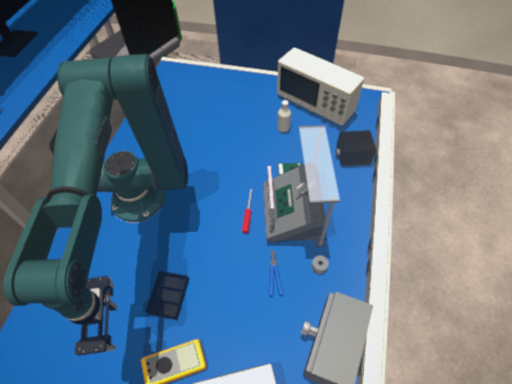

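View pics/top0.png

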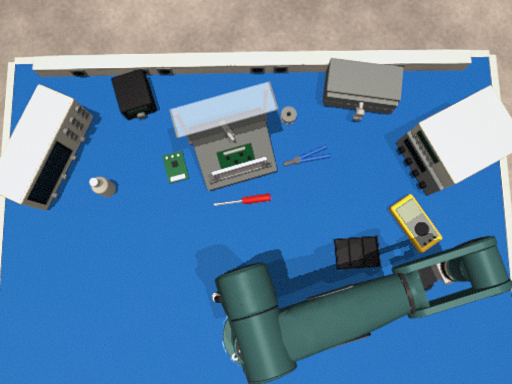

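The scene view shows the tester around (295,200) with its shield at (320,165). The top view shows it around (235,150), with the shield across (170-278, 85-140) and the frame bar near (238,172). I'll zoom in on both.

```bash
python3 - <<'E'
import cv2
a=cv2.imread("pics/top0.png")[75:205,155:315]; b=cv2.imread("pics/scene0.png")[115:255,235:365]
cv2.imwrite("pics/tz.png",cv2.resize(a,None,fx=5,fy=4.6,interpolation=cv2.INTER_CUBIC) if 0 else cv2.resize(a,None,fx=4.5,fy=4.5,interpolation=cv2.INTER_CUBIC))
cv2.imwrite("pics/sz.png",cv2.resize(b,None,fx=4,fy=4,interpolation=cv2.INTER_CUBIC))
E
```

```text
(no output)
```

View pics/tz.png

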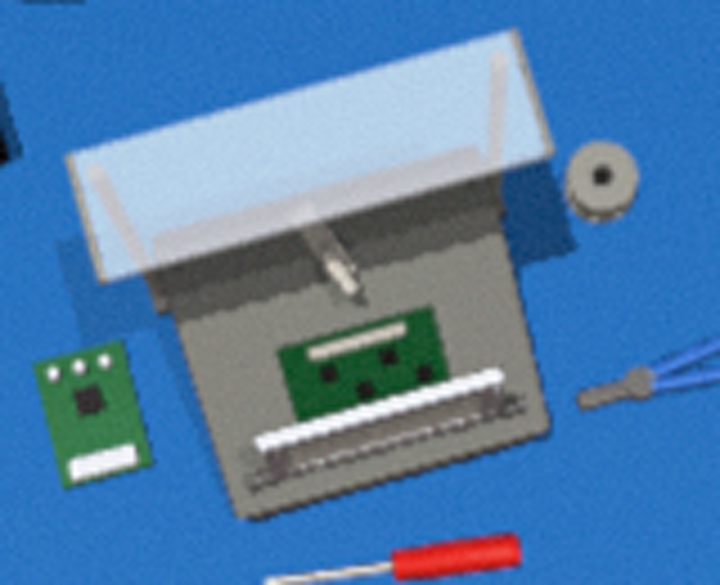

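View pics/sz.png

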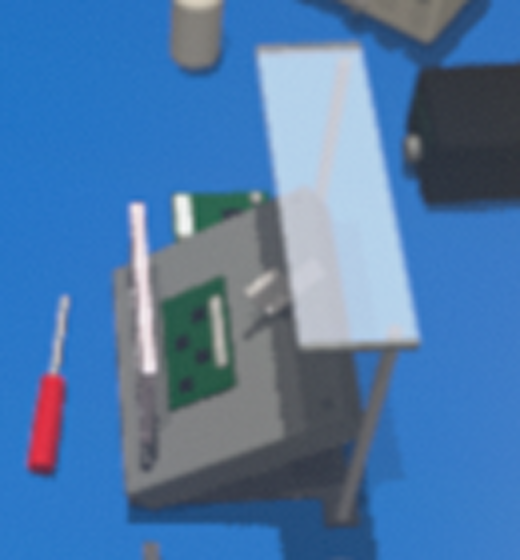

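The top crop shows shield front corners at about (103,282) and (553,155), and the case's low-edge corners at (240,518) and (550,432). The frame's end face is the white strip from (255,442) to (503,377), and the button is near (335,260). The scene crop shows the same strip from (137,205) to (150,372), with the fin and nose near (245-325, 265-335).

```bash
cat > h.py <<'E'
import numpy as np
from bench import imaging
P={n:imaging.camera_params(n) for n in("top","scene")}
def proj(n,X):
    p=P[n]; c=np.atleast_2d(X)@p["R"].T+p["t"]; s=c[:,:2]/c[:,2:]
    s=s*(1+p["k1"]*(s**2).sum(1,keepdims=True)); K=p["camera_matrix"]
    return s@K[:2,:2].T+K[:2,2]
def ray(n,uv):
    p=P[n];K=p["camera_matrix"]; d=(np.array(uv,float)-K[:2,2])/K[0,0]; s=d.copy()
    for _ in range(20): s=d/(1+p["k1"]*(s@s))
    return -p["R"].T@p["t"], p["R"].T@np.r_[s,1]
def onz(n,uv,z):
    o,d=ray(n,uv); return o+d*(z-o[2])/d[2]
def tri(a,b):
    (o1,d1),(o2,d2)=ray("top",a),ray("scene",b)
    k=np.linalg.lstsq(np.c_[d1,-d2],o2-o1,rcond=None)[0]
    A,B=o1+k[0]*d1,o2+k[1]*d2; return (A+B)/2,np.linalg.norm(A-B)
T=lambda x,y:(x/4.5+155-.4,y/4.5+75-.4)
S=lambda x,y:(x/4+235-.4,y/4+115-.4)
E
python3 - <<'E'
from h import *
np.set_printoptions(precision=4,suppress=True)
pts={"shFL":(T(103,282),S(258,47)),"shFR":(T(553,155),S(300,346)),"shBL":(T(68,155),S(360,45)),"shBR":(T(517,30),S(418,343)),
"lowL":(T(240,518),S(116,270)),"lowR":(T(550,432),S(130,497)),"edgeL":(T(257,442),S(137,205)),"edgeR":(T(502,377),S(150,372))}
for k,(a,b) in pts.items():
    print(k,*tri(a,b), onz("top",a,.31) if k[0]=="s" else "")
E
```

```text
shFL [0.5774 0.2064 0.3143] 0.0017169520681528682 [0.5777 0.2067 0.31  ]
shFR [ 0.6542 -0.0736  0.3147] 0.000907549253731744 [ 0.6553 -0.074   0.31  ]
shBL [0.6594 0.2294 0.3125] 2.4837268069253962e-05 [0.6602 0.2299 0.31  ]
shBR [ 0.7357 -0.053   0.3153] 0.0004861416760667796 [ 0.738  -0.0531  0.31  ]
lowL [0.4704 0.1481 0.0476] 0.003226012256898256 
lowR [ 0.5334 -0.0793  0.0371] 0.004311445978214167 
edgeL [0.4974 0.1216 0.1895] 0.0016343546355715225 
edgeR [ 0.5414 -0.0418  0.1887] 0.002359191681881687
```

The sizes agree: the shield comes out 290 mm wide and 314 mm high, and the frame edge is 123 mm from the hinge. That gives tester yaw ≈15.2°, origin ≈(0.5935, 0.060) and frame ≈0.95 rad. Next is the button angle.

```bash
cat >> h.py <<'E'
yaw=np.deg2rad(15.2);c,s=np.cos(yaw),np.sin(yaw)
Rt=np.array([[c,-s,0],[s,c,0],[0,0,1]]);O=np.array([.5935,.0602,0])
a=np.deg2rad(35);U=np.array([np.cos(a),0,np.sin(a)]);N=np.array([-np.sin(a),0,np.cos(a)]);Y=np.array([0,1.,0])
H=np.array([-.0779,0,.0661])
def slope(u,y,n): return O+Rt@(H+u*U+y*Y+(n-.005)*N)   # u from hinge, n above face
E
python3 - <<'E'
from h import *
import cv2
t=cv2.imread("pics/top0.png");q=cv2.imread("pics/scene0.png")
out=[]
for n,im,(x0,y0,x1,y1) in(("top",t,(205,105,255,150)),("scene",q,(285,165,335,210))):
    f=8; z=cv2.resize(im[y0:y1,x0:x1],None,fx=f,fy=f,interpolation=cv2.INTER_CUBIC)
    def dot(X,c,r=3):
        uv=(proj(n,X)[0]-[x0,y0]+.5)*f; cv2.circle(z,tuple(int(v) for v in uv),r,c,-1)
    dot(slope(.15,0,.0475),(0,0,255),4)
    for k in range(24):
        b=k*np.pi/12
        dot(slope(.15-.045*np.cos(b),-.045*np.sin(b),.0215),(0,255,255) if k else (255,0,255),3)
    out.append(z)
cv2.imwrite("pics/btn.png",np.hstack(out)[:, :800])
E
```

```text
(no output)
```

View pics/btn.png

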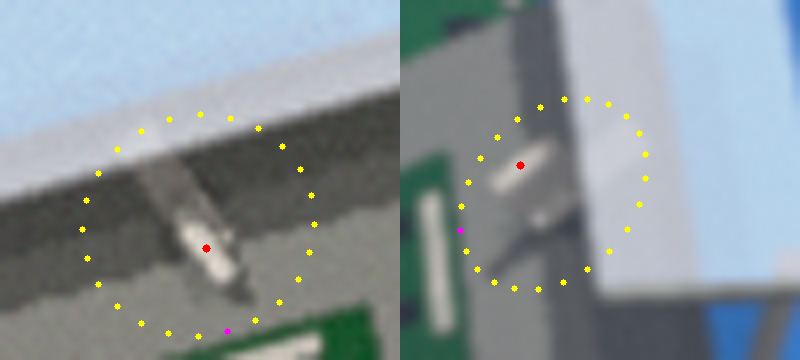

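The predicted axis, shown as the red dot, sits on the fin. The nose points up-slope and about 17° towards +y, so the button is at ≈3.44 rad.

Plan:
1. With the jaws shut and the tool square to the slope, sweep the frame down.
2. Push the fin's tail end anticlockwise from the down-slope side, which keeps the gripper body clear of the shield.
3. Close the jaws on the fin to square it up.

```bash
cat >> h.py <<'E'
def tcp(u,y,n): return slope(u/1e3,y/1e3,(n+11)/1e3)  # mm, tip point, tool square to slope
E
python3 - <<'E'
from h import *
from bench import robot
np.set_printoptions(precision=2,suppress=True)
p=robot.get_obs()["tool_pos"]
seq=[tcp(20,0,110)]
for th in(1.0,.8,.6,.4,.2,.1,0):
    r=108; q=[r*np.cos(th)-5*np.sin(th)-8*np.cos(th) , r*np.sin(th)+5*np.cos(th)+5]
    seq.append(tcp(q[0],0,q[1]))
print(100*(seq[0]-p)); print(100*np.diff(seq,axis=0)); print(100*np.array(seq))
print("U,Y,N world", Rt@U,Rt@Y,Rt@N)
E
python3 -m pendant '[[0,0,3,0,0,-7.5,0],[0,0,4,1.8,-6.8,0,0],[0,3,4,1.8,-6.8,0,0],[2,4,2,1.8,-6.8,0,0],[2,5,0,1.8,-6.8,0,0],[2,5,0,1.9,-6.6,0,0],[2,5,0,0,0,0,0],[2,5,0,0,0,0,0]]'
```

```text
[25.8  53.36 -4.28]
[[ 2.99  0.81  0.78]
 [ 1.98  0.54 -0.1 ]
 [ 1.95  0.53 -0.52]
 [ 1.85  0.5  -0.91]
 [ 1.67  0.45 -1.27]
 [ 0.74  0.2  -0.75]
 [ 0.67  0.18 -0.82]]
[[46.99  2.66 17.26]
 [49.98  3.47 18.03]
 [51.97  4.01 17.93]
 [53.92  4.54 17.42]
 [55.77  5.05 16.5 ]
 [57.43  5.5  15.23]
 [58.18  5.7  14.48]
 [58.85  5.88 13.66]]
U,Y,N world [0.79 0.21 0.57] [-0.26  0.97  0.  ] [-0.55 -0.15  0.82]
time: 0.9
tool_pos: [0.3059, -0.2506, 0.3451]
ee_rot: [-3.139, -0.611, 0.259]
wrist_force: [0.7, 0.4, -0.0]
width: 0.0337
finger_force: 0.0
```

```bash
python3 -m pendant '[[2.6,4.4,-1,0,0,0,0],[2.6,4.4,-1,0,0,0,0],[2.6,4.4,-1,0,0,0,0],[2.6,4.4,-3,0,0,0,0],[2.6,4.4,-4,0,0,0,0],[2.6,4.4,-4,0,0,0,0],[0.2,0,-3.2,0,0,0.2,0],[0,0,0,0,0,0,0]]' && python3 -m pendant '[[0,0,0,0,0,0,0]]'
```

```text
time: 1.7
tool_pos: [0.4423, -0.0164, 0.1919]
ee_rot: [-3.134, -0.601, 0.269]
wrist_force: [-1.0, 0.1, -0.3]
width: 0.0004
finger_force: 0.0
time: 1.8
tool_pos: [0.4451, -0.0201, 0.1987]
ee_rot: [3.141, -0.61, 0.267]
wrist_force: [-0.6, -0.1, 1.1]
width: 0.0006
finger_force: 0.0
```

```bash
python3 -m pendant '[[0.5,1.6,-1,0,0,0,0],[0.8,1.6,-1,0,0,0,0],[1.2,1.5,-0.6,0,0,0,0],[0,0,0,0,0,0,0]]' && python3 - <<'E'
from bench import imaging
import cv2
a=imaging.snapshot("scene")[115:255,215:365,::-1];b=imaging.snapshot("top")[75:215,155:305,::-1]
import numpy as np
cv2.imwrite("pics/pre.png",cv2.resize(np.hstack([a,b]),None,fx=2.6,fy=2.6,interpolation=cv2.INTER_CUBIC))
E
```

```text
time: 2.2
tool_pos: [0.4715, 0.0261, 0.1749]
ee_rot: [3.139, -0.613, 0.267]
wrist_force: [-0.5, -0.2, 0.4]
width: 0.0004
finger_force: 0.0
```

View pics/pre.png

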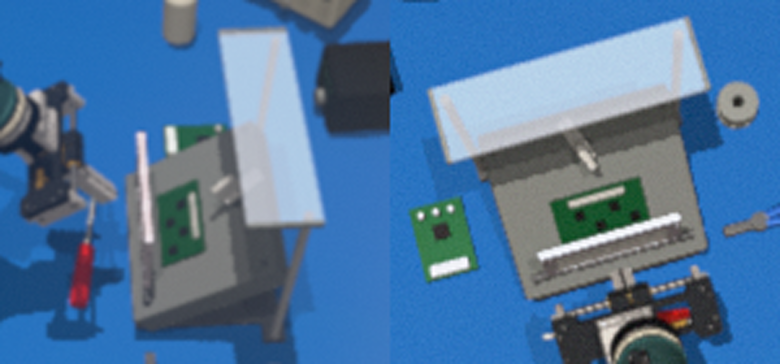

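The closed fingers are centred in front of the upright frame, and the long side of the gripper body runs along the tester's y. Starting the sweep.

```bash
python3 -m pendant '[[1.4,0.4,0.3,0,0,0,0],[1.4,0.4,0.2,0,0,0,0],[1,0.27,-0.05,0,0,0,0],[1,0.27,-0.05,0,0,0,0],[1,0.27,-0.26,0,0,0,0],[1,0.27,-0.26,0,0,0,0]]' && python3 -m pendant '[[0.9,0.25,-0.45,0,0,0,0],[0.9,0.25,-0.45,0,0,0,0],[0.85,0.22,-0.64,0,0,0,0],[0.85,0.22,-0.64,0,0,0,0]]'
```

```text
time: 2.9
tool_pos: [0.5398, 0.0448, 0.1728]
ee_rot: [3.138, -0.614, 0.268]
wrist_force: [-2.9, -4.4, 5.2]
width: 0.0004
finger_force: 2.3
time: 3.3
tool_pos: [0.5743, 0.0555, 0.1496]
ee_rot: [3.141, -0.612, 0.268]
wrist_force: [-2.3, -1.0, 4.2]
width: 0.0006
finger_force: 2.0
```

Contact force is about 5 N, as expected. Now the last part, done slowly.

```bash
python3 -m pendant '[[0.37,0.1,-0.35,0,0,0,0],[0.35,0.1,-0.35,0,0,0,0],[0.3,0.08,-0.3,0,0,0,0]]' && python3 -m pendant '[[0.1,0.03,-0.15,0,0,0,0],[0,0,0,0,0,0,0]]' && python3 -m pendant '[[0.08,0.02,-0.12,0,0,0,0],[0,0,0,0,0,0,0]]'
```

```text
time: 3.6
tool_pos: [0.5834, 0.0582, 0.1391]
ee_rot: [3.141, -0.61, 0.268]
wrist_force: [-0.9, -0.9, 4.1]
width: 0.0003
finger_force: 1.8
time: 3.8
tool_pos: [0.5838, 0.0585, 0.1372]
ee_rot: [3.141, -0.609, 0.268]
wrist_force: [-0.0, -0.5, 0.5]
width: 0.0006
finger_force: 0.5
time: 4.0
tool_pos: [0.5845, 0.0586, 0.1363]
ee_rot: [3.142, -0.609, 0.268]
wrist_force: [-1.7, 0.9, 2.5]
width: 0.0003
finger_force: 0.7
```

```bash
for i in 1; do python3 -m pendant '[[0.08,0.02,-0.12,0,0,0,0],[0,0,0,0,0,0,0]]'; done; python3 -m pendant '[[0.08,0.02,-0.12,0,0,0,0],[0,0,0,0,0,0,0]]'; python3 -c "
from h import *
from bench import robot
v=Rt.T@(robot.get_obs()['tool_pos']-O)-H
print(1e3*v@U,1e3*(v@N)+5-11)"
```

```text
time: 4.2
tool_pos: [0.5854, 0.0589, 0.1351]
ee_rot: [3.142, -0.609, 0.268]
wrist_force: [-0.9, 0.9, 1.2]
width: 0.0007
finger_force: 1.1
time: 4.4
tool_pos: [0.5859, 0.059, 0.1347]
ee_rot: [3.141, -0.609, 0.269]
wrist_force: [-9.0, 0.5, 8.1]
width: 0.0006
finger_force: 5.4
96.86246636755067 9.900030564511308
```

The tip is 9.9 mm above the face and the force is rising, so the frame is at home. A firm press next.

```bash
python3 -m pendant '[[0.06,0.02,-0.09,0,0,0,0],[0,0,0,0,0,0,0]]'; python3 -m pendant '[[0.06,0.02,-0.09,0,0,0,0],[0,0,0,0,0,0,0]]'; python3 -c "
from h import *
from bench import robot
v=Rt.T@(robot.get_obs()['tool_pos']-O)-H
print(1e3*v@U,1e3*(v@N)+5-11)"
```

```text
time: 4.6
tool_pos: [0.586, 0.059, 0.1346]
ee_rot: [3.14, -0.608, 0.27]
wrist_force: [-17.4, -2.3, 12.9]
width: 0.0005
finger_force: 10.0
time: 4.8
tool_pos: [0.5862, 0.0591, 0.1345]
ee_rot: [3.14, -0.608, 0.271]
wrist_force: [-23.8, -3.9, 18.7]
width: 0.0004
finger_force: 14.5
96.99975751034687 9.52556446056197
```

```bash
python3 -m pendant '[[0.05,0.02,-0.08,0,0,0,0],[0,0,0,0,0,0,0],[0,0,0,0,0,0,0]]'; python3 -m pendant '[[-0.6,-0.15,0.9,0,0,0,0],[-1.1,-0.3,1.6,0,0,0,0],[-1.1,-0.3,1.6,0,0,0,0],[0,0,0,0,0,0,0]]';  python3 -c "
from h import *
from bench import robot
np.set_printoptions(precision=2,suppress=True)
p=robot.get_obs()['tool_pos']
v=Rt.T@(p-O)-H
print(1e3*v@U,1e3*v[1],1e3*(v@N)+5-11)
s=[p,tcp(132,20,60),tcp(132,20,28),tcp(132,-2,28),tcp(115,-2,28),tcp(115,-20,28),tcp(144,-20,28)]
print(100*np.diff(s,axis=0))"
```

```text
time: 5.1
tool_pos: [0.5863, 0.0591, 0.1344]
ee_rot: [3.139, -0.608, 0.271]
wrist_force: [-29.3, -5.0, 24.4]
width: 0.0005
finger_force: 18.3
time: 5.5
tool_pos: [0.5612, 0.0513, 0.1757]
ee_rot: [3.138, -0.615, 0.269]
wrist_force: [0.4, 0.5, 0.2]
width: 0.0008
finger_force: 0.0
99.25153381038686 -0.16789681782750435 58.29216329679292
[[ 1.97  2.62  2.02]
 [ 1.77  0.48 -2.62]
 [ 0.58 -2.12  0.  ]
 [-1.34 -0.37 -0.98]
 [ 0.47 -1.74  0.  ]
 [ 2.29  0.62  1.66]]
```

```bash
python3 -m pendant '[[1,1.3,1,0,0,0,0],[0.97,1.32,1.02,0,0,0,0],[0.6,0.16,-0.9,0,0,0,0],[0.6,0.16,-0.9,0,0,0,0],[0.57,0.16,-0.82,0,0,0,0],[0,0,0,0,0,0,0]]'; python3 - <<'E'
from h import *
from bench import robot
import cv2
p=robot.get_obs()['tool_pos']; v=Rt.T@(p-O)-H
print(1e3*v@U,1e3*v[1],1e3*(v@N)+5-11)
a=imaging.snapshot("scene")[145:245,255:345,::-1];b=imaging.snapshot("top")[100:200,190:285,::-1]
cv2.imwrite("pics/pre2.png",cv2.resize(np.hstack([a,b]),None,fx=4.2,fy=4.2,interpolation=cv2.INTER_CUBIC))
E
```

```text
time: 6.1
tool_pos: [0.5966, 0.0827, 0.1625]
ee_rot: [-3.141, -0.604, 0.267]
wrist_force: [-0.2, -0.2, -0.8]
width: 0.0001
finger_force: 0.0
126.36245555744956 20.86637336484502 23.170530270950366
```

View pics/pre2.png

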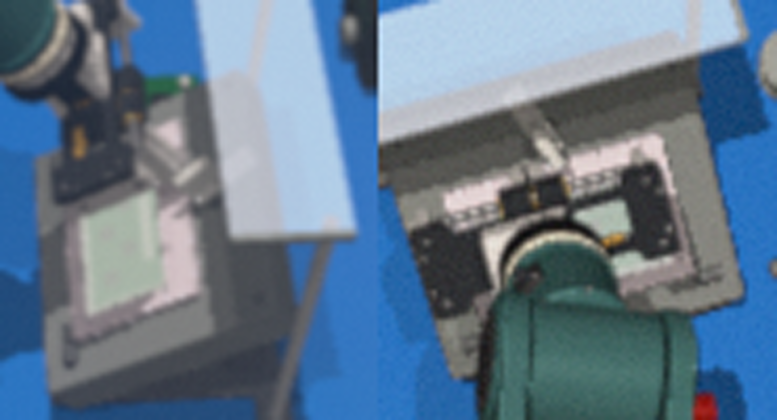

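The frame lies flat and the fin is untouched, with the fingers to the +y side of its tail. I'll correct the small offset and push towards −y.

```bash
cat > w.py <<'E'
from h import *
from bench import robot
o=robot.get_obs();v=Rt.T@(o['tool_pos']-O)-H
print("u,y,n mm",np.round([1e3*v@U,1e3*v[1],1e3*(v@N)-6],1))
E
python3 -m pendant '[[0.2,0,0.7,0,0,0,0],[0,0,0,0,0,0,0]]'; python3 w.py; python3 -m pendant '[[0.2,-0.7,0,0,0,0,0],[0.2,-0.7,0,0,0,0,0]]';python3 -m pendant '[[0.2,-0.7,0,0,0,0,0],[0,0,0,0,0,0,0]]'; python3 w.py
```

```text
time: 6.4
tool_pos: [0.601, 0.0826, 0.1765]
ee_rot: [3.139, -0.615, 0.268]
wrist_force: [0.3, -0.4, 1.0]
width: 0.0005
finger_force: 0.0
u,y,n mm [137.9  19.6  32.2]
time: 6.6
tool_pos: [0.6016, 0.0736, 0.1742]
ee_rot: [-3.13, -0.609, 0.266]
wrist_force: [-9.2, 11.5, 0.7]
width: 0.0003
finger_force: 5.3
time: 6.8
tool_pos: [0.6043, 0.0622, 0.1723]
ee_rot: [-3.14, -0.607, 0.267]
wrist_force: [-3.3, 3.1, -1.9]
width: 0.0005
finger_force: 1.6
u,y,n mm [133.7  -0.9  30. ]
```

```bash
python3 -m pendant '[[-0.75,-0.2,-0.5,0,0,0,0],[-0.75,-0.2,-0.5,0,0,0,0],[0.25,-0.95,0,0,0,0,0],[0.25,-0.95,0,0,0,0,0],[0,0,0,0,0,0,0]]'; python3 w.py; python3 -m pendant '[[0.7,0.2,0.5,0,0,0,0],[0.7,0.2,0.5,0,0,0,0],[0,0,0,0,0,0,0]]'; python3 w.py;  python3 -m pendant '[[0.4,0.1,0.3,0,0,0,0],[0.4,0.1,0.3,0,0,0,0],[0,0,0,0,0,0,0]]'; python3 w.py
```

```text
time: 7.3
tool_pos: [0.5968, 0.037, 0.1648]
ee_rot: [3.139, -0.612, 0.266]
wrist_force: [0.0, -0.1, -0.6]
width: 0.0005
finger_force: 0.0
u,y,n mm [118.1 -23.3  31.9]
time: 7.6
tool_pos: [0.6108, 0.0428, 0.1746]
ee_rot: [3.139, -0.611, 0.269]
wrist_force: [-0.2, -1.4, 0.0]
width: 0.0002
finger_force: 0.2
u,y,n mm [136.  -21.3  31.2]
time: 7.9
tool_pos: [0.6171, 0.0442, 0.1786]
ee_rot: [3.139, -0.607, 0.269]
wrist_force: [-3.5, -5.0, -1.0]
width: 0.0005
finger_force: 2.9
u,y,n mm [143.5 -21.6  30.8]
```

```bash
python3 -m pendant '[[0.4,0.1,0.28,0,0,0,0],[0,0,0,0,0,0,0]]'; python3 w.py; python3 -m pendant '[[-0.8,-0.2,-0.6,0,0,0,0],[-0.8,-0.2,-0.5,0,0,0,0],[-0.8,-0.2,-0.2,0,0,0,0],[-1.4,-0.5,2,0,0,0,1],[-1.4,-0.4,2,0,0,0,1],[0,0,0,0,0,0,1]]'; python3 w.py; python3 - <<'E'
from h import *
import cv2
a=imaging.snapshot("scene")[145:245,255:345,::-1];b=imaging.snapshot("top")[100:200,190:285,::-1]
cv2.imwrite("pics/p3.png",cv2.resize(np.hstack([a,b]),None,fx=4.2,fy=4.2,interpolation=cv2.INTER_CUBIC))
E
```

```text
time: 8.1
tool_pos: [0.621, 0.0457, 0.1811]
ee_rot: [3.14, -0.607, 0.269]
wrist_force: [-2.1, -3.4, -3.0]
width: 0.0005
finger_force: 2.1
u,y,n mm [148.3 -21.2  30.5]
time: 8.7
tool_pos: [0.5707, 0.0304, 0.2147]
ee_rot: [3.137, -0.619, 0.269]
wrist_force: [0.9, -0.1, -0.2]
width: 0.0209
finger_force: 0.0
u,y,n mm [124.6 -22.8  88.1]
```

View pics/p3.png

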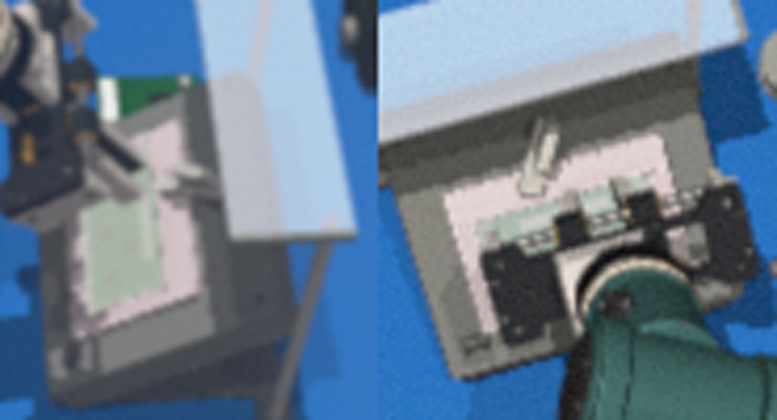

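The frame is home. The button's nose now points down-slope with about 30° to go. I'll close the open jaws square over the fin to align it.

```bash
python3 -c "
from h import *
from bench import robot
p=robot.get_obs()['tool_pos']
print(100*np.diff([p,tcp(150,0,60),tcp(150,0,27)],axis=0).round(4))"
python3 -m pendant '[[0,1,0,0,0,0,1],[1,1,0,0,0,0,1],[0,0,0,0,0,0,1],[0,0,0,0,0,0,1]]'; python3 w.py
```

```text
[[ 3.03  3.13 -0.44]
 [ 1.83  0.5  -2.7 ]]
time: 9.2
tool_pos: [0.5795, 0.0517, 0.2082]
ee_rot: [3.142, -0.609, 0.269]
wrist_force: [-0.1, -0.6, 1.3]
width: 0.0611
finger_force: 0.0
u,y,n mm [132.5  -4.6  74.8]
```

```bash
python3 -m pendant '[[1.1,0.5,0.1,0,0,0,1],[1.05,0.5,0.1,0,0,0,1],[0,0,0,0,0,0,1],[0,0,0,0,0,0,1]]'; python3 w.py; python3 -m pendant '[[0.6,0.15,-0.9,0,0,0,1],[0.6,0.15,-0.9,0,0,0,1],[0.3,0.1,-0.4,0,0,0,1],[0,0,0,0,0,0,1]]'; python3 w.py
```

```text
time: 9.6
tool_pos: [0.6017, 0.061, 0.2116]
ee_rot: [3.14, -0.61, 0.268]
wrist_force: [-0.5, -0.2, -0.3]
width: 0.0921
finger_force: 0.0
u,y,n mm [153.9  -1.4  63.9]
time: 10.0
tool_pos: [0.6159, 0.065, 0.1877]
ee_rot: [-3.141, -0.608, 0.267]
wrist_force: [-0.7, -0.3, -0.8]
width: 0.0943
finger_force: 0.0
u,y,n mm [152.3  -1.3  35.7]
```

```bash
python3 -m pendant '[[0.2,0.1,-0.5,0,0,0,1],[0.1,0.1,-0.4,0,0,0,1],[0,0,0,0,0,0,1]]'; python3 w.py; python3 -m pendant '[[0,0,0,0,0,0,0.45],[0,0,0,0,0,0,0.4],[0,0,0,0,0,0,0.3],[0,0,0,0,0,0,0.2],[0,0,0,0,0,0,0.1],[0,0,0,0,0,0,0.1],[0,0,0,0,0,0,0.05]]'; python3 -m pendant '[[0,0,0,0,0,0,0],[0,0,0,0,0,0,0],[0,0,0,0,0,0,0]]'; python3 w.py
```

```text
time: 10.3
tool_pos: [0.619, 0.067, 0.1798]
ee_rot: [3.141, -0.61, 0.268]
wrist_force: [0.4, 0.3, -0.7]
width: 0.0941
finger_force: 0.0
u,y,n mm [ 1.507e+02 -1.000e-01  2.730e+01]
time: 11.0
tool_pos: [0.6194, 0.0668, 0.1809]
ee_rot: [3.14, -0.611, 0.268]
wrist_force: [1.3, -0.4, -0.7]
width: 0.0416
finger_force: 0.0
time: 11.3
tool_pos: [0.6193, 0.0671, 0.1808]
ee_rot: [3.141, -0.611, 0.268]
wrist_force: [-2.0, 1.3, 0.4]
width: 0.0172
finger_force: 5.2
u,y,n mm [ 1.514e+02 -1.000e-01  2.790e+01]
```

```bash
python3 -m pendant '[[0,0,0,0,0,0,0],[0,0,0,0,0,0,0],[0,0,0,0,0,0,0],[0,0,0,0,0,0,0]]'; python3 w.py
```

```text
time: 11.7
tool_pos: [0.6188, 0.0675, 0.1805]
ee_rot: [-3.141, -0.61, 0.268]
wrist_force: [-3.9, 2.9, 0.4]
width: 0.0095
finger_force: 29.7
u,y,n mm [151.    0.4  27.9]
```

The opening is 10 mm, the fin's thickness, so it is square. Now I'll release and withdraw along the normal.

```bash
python3 -m pendant '[[0,0,0,0,0,0,0.5],[0,0,0,0,0,0,0.5],[0,0,0,0,0,0,0.5],[0,0,0,0,0,0,0.5],[0,0,0,0,0,0,0.5]]'; python3 -m pendant '[[-0.8,-0.2,1.2,0,0,0,0.5],[-1.1,-0.3,1.6,0,0,0,0.5],[-2,-0.5,2.5,0,0,0,0.5],[-3,-0.7,2,0,0,0,0.5],[-4,-1,1,0,0,0,0.5],[-4,-1,0,0,0,0,0.5],[-4,-1,0,0,0,0,0.5],[0,0,0,0,0,0,0.5]]'; python3 - <<'E'
from h import *
import cv2
a=imaging.snapshot("scene")[125:265,235:345,::-1];b=imaging.snapshot("top")[75:215,155:315,::-1]
cv2.imwrite("pics/end.png",cv2.resize(np.hstack([a,b]),None,fx=2.9,fy=2.9,interpolation=cv2.INTER_CUBIC))
E
```

```text
time: 12.2
tool_pos: [0.6196, 0.0666, 0.181]
ee_rot: [3.14, -0.611, 0.268]
wrist_force: [-0.2, 0.4, 0.2]
width: 0.0455
finger_force: 0.0
time: 13.0
tool_pos: [0.4279, 0.0188, 0.2664]
ee_rot: [3.135, -0.616, 0.268]
wrist_force: [0.4, -1.1, 0.7]
width: 0.0471
finger_force: 0.0
```

View pics/end.png

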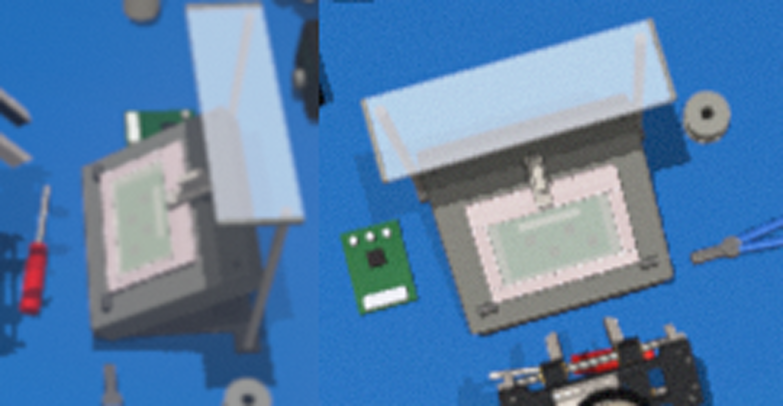

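The frame is flat, the nose points straight down the slope over its edge (top view, (534,160) to (547,203), parallel to the case sides), the neighbouring items look undisturbed, and the robot is clear.

```bash
python3 -m pendant '[[0,0,0,0,0,0,0.5],[0,0,0,0,0,0,0.5]]'; python3 -c "
from bench import robot; print(robot.close_job())"
```

```text
time: 13.3
tool_pos: [0.4309, 0.0202, 0.2636]
ee_rot: [3.141, -0.61, 0.269]
wrist_force: [-0.1, -0.7, -0.1]
width: 0.047
finger_force: 0.0
the job is handed in; nothing more can be done
None
```

The frame is pressed home at about 37 N, the turnbutton points straight down the slope over its edge, the robot is clear, and the job was handed in at about 13 s; no verdict was returned.

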